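# Release the oblong bur cartridge from the bench holder

### The arm

A 7-joint arm with a two-finger parallel gripper is mounted at the origin on the work surface. World frame = base frame: x ahead of the robot, y to its left, z up, the work surface at z = 0. Lengths are in m, angles in rad, forces in N, time in s.
With the tool pointing down it reaches from about 0.35 to 0.9 m from the base axis. Payload 8.1 kg.
Tool frame: the origin (TCP) lies at the very end of the fingers, on their centre line; the grasp point (between the pads) lies 19 mm behind it; z points along the fingers, y is the line along which they close (so a half turn about z gives the same grasp; the last joint's range is limited). The gripper opens to 85 mm and grips with 20 to 120 N. Pads are 22 mm wide; open, the fingers measure 114 mm over their backs; the gripper's body (76 mm by 85 mm) begins 54 mm behind the grasp point. The pads swing forward as they close: fully open they stand 13 mm farther back than shut.
Start: joints at [-1.411, 0.434, 0.025, 1.573, -0.012, 1.134, -0.075], TCP at [0.162, 0.604, 0.195] pointing down, gripper open.
Joint ranges: [-2.62, 2.62], [-0.44, 2.09], [-1.27, 1.32], [0.08, 2.57], [-1.32, 4.46], [0.12, 2], [-2.74, 2.74]. Speed limits (rad/s): [2.22, 2.22, 3.01, 3.01, 3.14, 3.14, 3.14].

### API

Orientations are given as a 3x3 rotation matrix whose columns are the frame's x, y, z axes.
In Python, from rig import env, imaging, order gives the robot as it stands. The module is installed in compiled form; this text tells all that it offers.
- The arm moves only by the shell command python3 -m handwheel 'ROWS' [FORCE]. ROWS is JSON, a list of rows, each an object with "jaw": the opening, from 0 (shut) to 1 (fully open); "xyz": the shift along the tool's x, y, z in mm, a list of three; "spin": the turn about the tool's z in degrees. A call has 1 to 20 rows; each row shifts and turns the commanded pose from where the row before left it, along the tool's axes as they then stand; what a row does not reach is not made up. A row lasts 1/10 s, in which the tool goes at most 50 mm and 8.59 degrees, less where a joint would pass 70% of its speed; a pose out of reach is approached as far as the arm can. A call with a gripper value outside its range is refused whole. The fingers move at their own pace and stop on an object; FORCE is the grip in N (left out, the last holds). Time passes only in rows, so rows that do not move let the fingers close. It gives the time, the measured TCP pose, the force, the opening and the grip force at its end, in the units of the state.
- env.get_state(): the state, without advancing time (a new reading comes with each control period).
- imaging.camera(name): name is "scene" or "top"; returns the picture (400x640x3 uint8, blue, green, red); there is no depth.
- imaging.camera_model(name): a dict with "fov_y" (degrees; the focal length in pixels is half the picture's height over the tangent of half this angle, whatever the lens; pixels are square), "cx", "cy" (the principal point, pixels), "k1" (the pictures are not rectified: a ray, as slopes to the right and down, at radius r is drawn at 1 + k1 r^2 times it, then the intrinsics apply), "extrinsics" (4x4, takes a point from world to camera coordinates). Camera axes: x right, y up, looking along -z (the intrinsics and any distortion apply to the point x, -y, -z); pixel columns grow to the right and rows downward; lengths in m; the calibration is good to about 2 mm. A picture is of the moment at which its call begins. camera_model takes no time and is no camera call.
- order.finish_job(): hands the job in; it is judged then, once.
The state is a dict: "time": time; "joints": joint angles; "qd": joint speeds; "joint_efforts": joint torques, N m; "eef_pos": TCP position; "eef_rot": TCP orientation; "contact_force": force on the tool from outside, world axes, zero at the start; "ft_torque": the same for the moment, N m; "width": finger opening in m; "grasp_force": force on a finger pad.
Only numpy, scipy, OpenCV 4.12 (cv2) and the standard library are available. Lean on these libraries where they do the work, as an engineer would, in place of code of your own. Each camera call takes 0.05 s, during which the arm holds its last target. There are 200 camera calls.

### The job

On the jeweller's bench, press the oblong-capped cartridge down into the dark wooden push-to-release holder until its catch lets go, and let it spring up. Then take it by its cap, lift it out and leave it standing upright on its foot on the floor of the shallow wooden tray. Leave the other two cartridges latched down in the holder.

Things in the scene. Friction and masses are not known exactly. Their poses are not given: they have to be found in the camera images.
- holder: Dark hardwood block fixed to the bench, 90 (x) x 270 (y) x 65 mm high; origin: centre of its underside, z up. Three upward sockets, 41 mm square, along its y axis at y = -80, 0, 80 mm, hold one cartridge each, in any order. A latched cap stands 9 mm above the block and cannot be pulled out. Press it down 4 to 7 mm (7 = stop; 4 to 7 N) and its catch lets go for good, as told next.
- oblong_cap (a point): Cartridge to take, 77-154 g. Point: centre of its oblong aluminium cap, 20 (x) x 36 (y, along the socket row) x 28 mm high; z up. Below: shank, dark 38 mm square foot, its underside 44 mm below the point. Let go after the press, it springs up and stands loose, its cap 30 mm higher than latched: 11 to 39 mm above the block. Its foot is then still 19 mm deep in the socket. Grip across the 20 mm.
- round_cap (a point): The cartridge with the wide round cap, 34 mm diameter, 28 mm high. Material, foot and heights as the oblong one; sits in another of the three sockets and is to be left latched. Point: the centre of its cap.
- slim_cap (a point): The cartridge with the slim round cap, 20 mm diameter, 28 mm high. Material, foot and heights as the oblong one; sits in another of the three sockets and is to be left latched. Point: the centre of its cap.
- tray_in (a point): Shallow light-wood tray fixed to the bench, outside 160 (x) x 150 (y) x 20 mm high, walls 5 mm, empty. Point: the centre of its inner floor (5 mm above the bench), axes along its sides, z up.

How it is judged:
On the way:
1. the oblong cartridge has been pressed and has sprung up in its socket (z of oblong_cap in the frame of holder between 0.083 and 0.102 m and x of oblong_cap in the frame of holder between -0.008 and 0.008 m), for 0.1 s.
At the end, for the whole second after the job is handed in: The oblong cartridge stands upright (within 0.15 rad) on its foot on the tray's floor, its cap's centre within 62 mm of the tray's centre along each side and 39 to 49 mm above the tray's floor, at rest and released; the other two cartridges are still latched down in the holder (x of oblong_cap in the frame of tray_in between -0.062 and 0.062 m and y of oblong_cap in the frame of tray_in between -0.062 and 0.062 m and z of oblong_cap in the frame of tray_in between 0.039 and 0.049 m and angle between oblong_cap's own z axis and vertical below 0.15 rad and linear speed of oblong below 0.02 m/s and z of each of round_cap, slim_cap in the frame of holder below 0.07 m); the robot touches nothing.
It fails at once if another cartridge is released from its catch (its cap rises 10 mm or more) (z of any of round_cap, slim_cap in the frame of holder above 0.07 m).
It also fails if it takes over 48 s, if anything falls off the work surface, if the arm or the gripper's body presses on something with over 40 N, if the wrist force passes 120 N, or if a joint passes its speed limit or range.

## Working session

There is one attempt and no reset: what is moved stays moved. The work goes in short steps, Python scripts to look and compute and a shell command to move; the robot and the scene stay as the last step left them, time stands still between calls to the robot, and variables do not carry over. Pictures are saved under pics/ and viewed, at most 10 in all, crops included, and the job is handed in when it is done.

```bash
mkdir -p pics
cat > h.py <<'E'
import numpy as np, cv2
from rig import env, imaging, order
def cam(n):
    m=imaging.camera_model(n); f=200/np.tan(np.radians(m['fov_y'])/2)
    return m,f,np.array(m['extrinsics'])
def ray(n,u,v):
    m,f,E=cam(n); d=np.array([(u-m['cx'])/f,(v-m['cy'])/f]); s=d.copy()
    for _ in range(30): s=d/(1+m['k1']*(s@s))
    R,t=E[:3,:3],E[:3,3]
    return -R.T@t, R.T@np.array([s[0],-s[1],-1])
def onplane(n,u,v,z):
    o,d=ray(n,u,v); return o+d*(z-o[2])/d[2]
def tri(a,b):
    o1,d1=ray('scene',*a); o2,d2=ray('top',*b)
    k=np.linalg.lstsq(np.c_[d1,-d2],o2-o1,rcond=None)[0]
    p,q=o1+k[0]*d1,o2+k[1]*d2
    return (p+q)/2, np.linalg.norm(p-q)
def proj(n,p):
    m,f,E=cam(n); c=E[:3,:3]@p+E[:3,3]; s=np.array([c[0],-c[1]])/-c[2]
    s=s*(1+m['k1']*(s@s)); return s*f+[m['cx'],m['cy']]
def snap(n,name):
    im=imaging.camera(n); cv2.imwrite('pics/'+name,im); return im
E
python3 - <<'E'
from h import *
a=snap('scene','s0.png'); b=snap('top','t0.png')
for n in('scene','top'):
    m,f,E=cam(n); print(n,f,m['k1'],np.round(-E[:3,:3].T@E[:3,3],3))
s=env.get_state(); print(s['time'],np.round(s['eef_pos'],4),np.round(s['eef_rot'],3),s['width'],s['contact_force'])
E
```

```text
scene 400.1954478283741 -0.0007659435683313732 [0.986 0.01  0.66 ]
top 409.7957949295587 0.029372128140506076 [ 0.458 -0.025  0.887]
0.1 [0.1623 0.603  0.194 ] [[-0.966  0.26  -0.   ]
 [ 0.26   0.966 -0.001]
 [-0.    -0.001 -1.   ]] 0.08560365562930093 [-0.50128872  0.02505497  0.14467574]
```

View pics/s0.png

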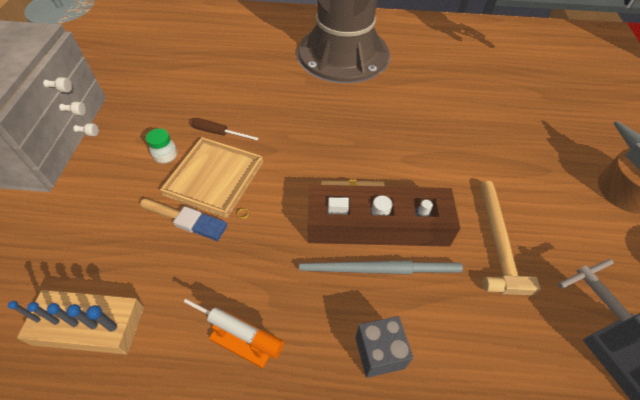

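View pics/t0.png

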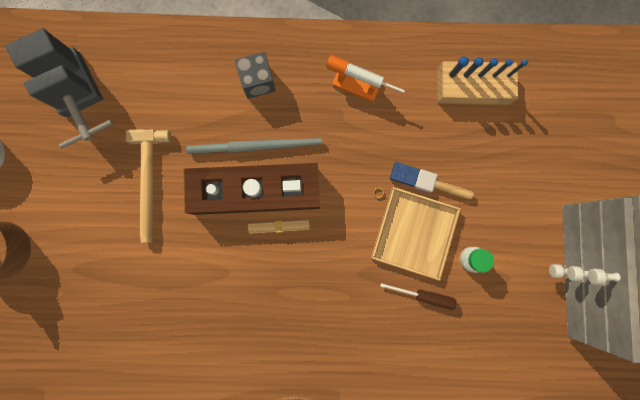

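The scene view shows the oblong cap at about (339,205), the round one at (382,205), the slim one at (425,208) and the tray around (213,175). In the top view they are at (292,186), (251,187), (211,188) and (417,234). Next I'll measure them precisely with masks.

Run:
```python
from h import *
a=cv2.imread('pics/s0.png'); b=cv2.imread('pics/t0.png')
def blobs(im,x0,x1,y0,y1,thr):
    hsv=cv2.cvtColor(im,cv2.COLOR_BGR2HSV); m=((hsv[...,2]>thr)&(hsv[...,1]<70)).astype(np.uint8)
    q=np.zeros_like(m); q[y0:y1,x0:x1]=m[y0:y1,x0:x1]
    n,l,s,c=cv2.connectedComponentsWithStats(q)
    return [(s[i].tolist(),c[i].round(1).tolist()) for i in range(1,n) if s[i,4]>12]
for t in(140,190,215): print(t,'S',blobs(a,310,450,185,230,t)); print(t,'T',blobs(b,190,315,165,210,t))
# holder top outline in top view
hsv=cv2.cvtColor(b,cv2.COLOR_BGR2HSV)
A=cv2.resize(a[170:250,295:465],None,fx=4.5,fy=4.5,interpolation=cv2.INTER_CUBIC)
B=cv2.resize(b[155:285,180:480],None,fx=2.5,fy=2.5,interpolation=cv2.INTER_CUBIC)[:, :765]
A=A[:, :765]; w=max(A.shape[1],B.shape[1]); pad=lambda i:np.pad(i,((0,0),(0,w-i.shape[1]),(0,0)))
o=np.vstack([pad(A),pad(B)])[:600]; cv2.imwrite('pics/c0.png',o); print(o.shape)
```

```text
140 S [([373, 195, 19, 20, 287], [382.6, 204.6]), ([328, 197, 21, 16, 297], [338.3, 204.7]), ([421, 200, 12, 15, 131], [426.3, 206.5])]
140 T [([243, 179, 17, 17, 226], [251.0, 186.8]), ([283, 180, 18, 11, 179], [291.2, 185.2]), ([206, 184, 10, 10, 81], [210.6, 188.5])]
190 S [([374, 196, 18, 19, 234], [382.8, 204.0]), ([329, 198, 19, 14, 253], [338.2, 204.2]), ([422, 200, 10, 14, 85], [426.8, 205.2])]
190 T [([243, 179, 17, 16, 205], [250.9, 186.7]), ([283, 180, 17, 10, 156], [291.1, 184.9]), ([207, 184, 9, 10, 65], [210.6, 188.4])]
215 S [([375, 196, 16, 18, 196], [382.8, 203.4]), ([330, 198, 18, 9, 160], [338.6, 202.0]), ([423, 200, 9, 10, 57], [426.9, 204.0])]
215 T [([244, 179, 15, 16, 193], [250.9, 186.7]), ([283, 180, 17, 10, 153], [291.0, 184.8]), ([207, 184, 8, 9, 59], [210.6, 188.4])]
(600, 765, 3)
```

View pics/c0.png

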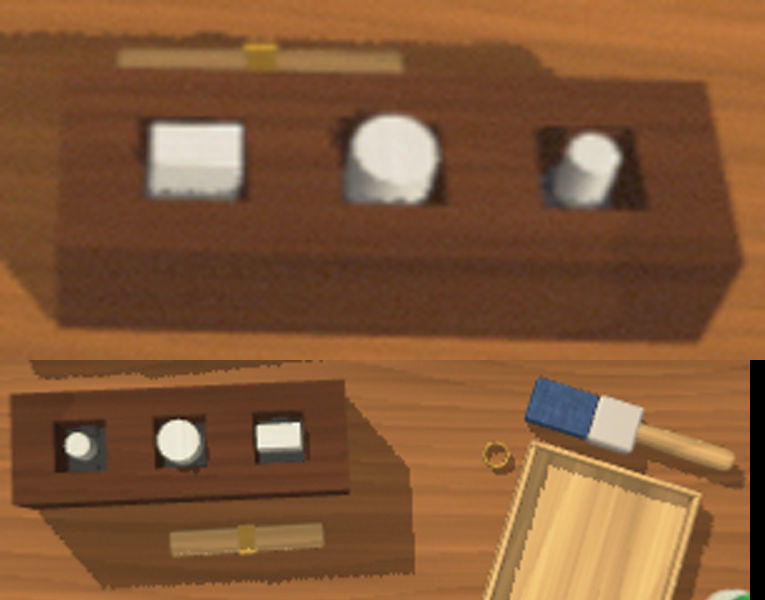

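The crop shows the oblong cap's top face clearly in both views, at (338.6,202.0) in scene and (291.0,184.8) in top. The holder's top outline and the tray are also visible.

Run:
```python
from h import *
P={'ob':((338.6,202.0),(291,184.8)),'ro':((382.8,203.0),(250.9,186.7)),'sl':((426.9,203.8),(210.6,188.4))}
R={k:tri(*v) for k,v in P.items()}
for k,(p,e) in R.items(): print(k,p.round(4),round(e,4))
for k in P:
    print(k,'planes z=.074',onplane('scene',*P[k][0],.074).round(4),onplane('top',*P[k][1],.074).round(4))
A=lambda x,y:(295+x/4.5,170+y/4.5); B=lambda x,y:(180+x/2.5,155+(y-360)/2.5)
H=[(A(62,72),B(348,492)),(A(705,82),B(12,504)),(A(742,262),B(10,395)),(A(60,246),B(345,380))]
hc=[tri(*h) for h in H]
for p,e in hc: print('hold',p.round(4),round(e,4))
print('mean',np.mean([p for p,_ in hc],0).round(4))
tb=[onplane('top',*c,.02) for c in [(396,188),(461,208),(440,280),(372,259)]]
ts=[onplane('scene',*c,.02) for c in [(205,138),(263,157),(231,213),(162,180)]]
print('tray',np.mean(tb,0).round(4),np.mean(ts,0).round(4)); print(np.round(tb,3),np.round(ts,3))
d=R['sl'][0]-R['ob'][0]; print('row angle from +y toward -x deg',np.degrees(np.arctan2(-d[0],d[1])),np.linalg.norm(d))
# long side of oblong cap in top view
im=cv2.imread('pics/t0.png');
h=[hc[1][0]-hc[0][0],hc[2][0]-hc[3][0]]
for v in h: print(np.degrees(np.arctan2(-v[0],v[1])),np.linalg.norm(v))
```

```text
ob [0.5598 0.0171 0.0699] 0.001
ro [0.5543 0.0973 0.0697] 0.0011
sl [0.5491 0.177  0.0704] 0.0011
ob planes z=.074 [0.5628 0.0176 0.074 ] [0.5593 0.0164 0.074 ]
ro planes z=.074 [0.5574 0.0972 0.074 ] [0.5538 0.0961 0.074 ]
sl planes z=.074 [0.5517 0.1766 0.074 ] [0.5487 0.1756 0.074 ]
hold [ 0.5159 -0.0412  0.0539] 0.0002
hold [0.5004 0.2292 0.0602] 0.0019
hold [0.5888 0.2351 0.0588] 0.0013
hold [ 0.6071 -0.0349  0.0596] 0.0038
mean [0.553  0.097  0.0581]
tray [ 0.4683 -0.2501  0.02  ] [ 0.4677 -0.2413  0.02  ]
[[ 0.564 -0.205  0.02 ]
 [ 0.524 -0.343  0.02 ]
 [ 0.372 -0.297  0.02 ]
 [ 0.413 -0.155  0.02 ]] [[ 0.378 -0.286  0.02 ]
 [ 0.421 -0.149  0.02 ]
 [ 0.569 -0.187  0.02 ]
 [ 0.503 -0.343  0.02 ]]
row angle from +y toward -x deg 3.8409443672266232 0.1602684116941017
3.28169873463544 0.2709080246621768
3.867716725758008 0.27062574345563023
```

```bash
python3 -m handwheel '[{"jaw":0,"xyz":[0,0,0],"spin":7.9},{"jaw":0,"xyz":[0,0,0],"spin":7.9},{"jaw":0,"xyz":[0,0,0],"spin":7.9},{"jaw":0,"xyz":[0,0,0],"spin":7.9},{"jaw":0,"xyz":[0,0,0],"spin":7.9},{"jaw":0,"xyz":[0,0,0],"spin":7.9},{"jaw":0,"xyz":[0,0,0],"spin":7.9},{"jaw":0,"xyz":[0,0,0],"spin":7.9},{"jaw":0,"xyz":[0,0,0],"spin":7.9},{"jaw":0,"xyz":[-38,22,0],"spin":0},{"jaw":0,"xyz":[-38,22,0],"spin":0},{"jaw":0,"xyz":[-38,22,0],"spin":0},{"jaw":0,"xyz":[-38,22,0],"spin":0},{"jaw":0,"xyz":[-38,22,0],"spin":0},{"jaw":0,"xyz":[-38,22,0],"spin":0},{"jaw":0,"xyz":[-38,22,0],"spin":0},{"jaw":0,"xyz":[-38,22,0],"spin":0}]' 30
python3 - <<'E'
from h import *
s=env.get_state(); print(np.round(s['eef_rot'],3)); p=s['eef_pos']; d=np.array([.560,.017,0.1])-p; print(p, 'tool shift mm',1e3*s['eef_rot'].T@d if hasattr(s['eef_rot'],'T') else 1e3*np.array(s['eef_rot']).T@d)
E
```

```text
time: 1.8
eef_pos: [0.3589, 0.3103, 0.1946]
eef_rot: [[-0.067, 0.998, -0.0], [0.998, 0.067, 0.0], [0.0, -0.0, -1.0]]
contact_force: [1.0, 0.4, 0.4]
width: -0.0
grasp_force: 0.0
[[-0.067  0.998 -0.   ]
 [ 0.998  0.067  0.   ]
 [ 0.    -0.    -1.   ]]
[0.35886593 0.31030997 0.19464266] tool shift mm [-306.16383326  180.99981143   94.58151749]
```

```bash
python3 -m handwheel '[{"jaw":0,"xyz":[-38,22.5,0],"spin":0},{"jaw":0,"xyz":[-38,22.5,0],"spin":0},{"jaw":0,"xyz":[-38,22.5,0],"spin":0},{"jaw":0,"xyz":[-38,22.5,0],"spin":0},{"jaw":0,"xyz":[-38,22.5,0],"spin":0},{"jaw":0,"xyz":[-38,22.5,0],"spin":0},{"jaw":0,"xyz":[-38,22.5,15],"spin":0},{"jaw":0,"xyz":[-38,22.5,35],"spin":0},{"jaw":0,"xyz":[0,0,35],"spin":0},{"jaw":0,"xyz":[0,0,0],"spin":0},{"jaw":0,"xyz":[0,0,0],"spin":0}]'
python3 - <<'E'
from h import *
s=env.get_state(); p=np.array(s['eef_pos']); print(p)
a=snap('scene','s1.png'); b=snap('top','t1.png')
c=(339,195); A=cv2.resize(a[120:240,290:440],None,fx=4.5,fy=4.5,interpolation=cv2.INTER_CUBIC)
cv2.imwrite('pics/c1.png',A)
print('tip pred',proj('scene',p),(proj('scene',p)-[290,120])*4.5, proj('top',p))
E
```

```text
time: 2.9
eef_pos: [0.5547, 0.0254, 0.1137]
eef_rot: [[-0.067, 0.998, -0.002], [0.998, 0.067, -0.0], [0.0, -0.002, -1.0]]
contact_force: [0.1, 0.7, 0.8]
width: 0.0002
grasp_force: 0.0
[0.55473319 0.0253505  0.11365167]
tip pred [344.57260885 185.26182827] [245.57673982 293.67822723] [285.24207035 184.49516013]
```

View pics/c1.png

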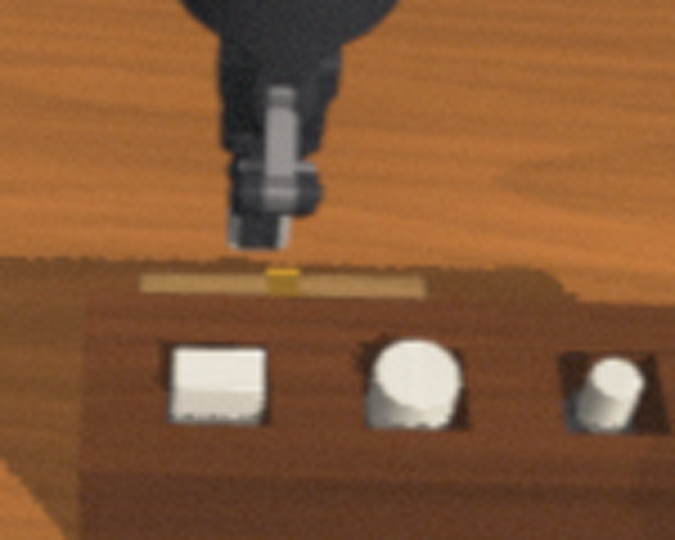

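The crop shows the shut fingertips ending near crop (259,247), about 10 px above the predicted TCP. I'll check whether the arm was still settling.

Run:
```python
from h import *
for i in range(3):
    s=env.get_state(); p=np.array(s['eef_pos']); print(s['time'],p.round(4),np.round(s['qd'],3)[:4],proj('scene',p).round(1)); a=imaging.camera('scene')
cv2.imwrite('pics/s2.png',a)
A=cv2.resize(a[120:240,290:440],None,fx=4,fy=4,interpolation=cv2.INTER_CUBIC)
q=(proj('scene',p)-[290,120])*4; cv2.circle(A,tuple(int(v) for v in q),4,(0,255,0),1)
b=imaging.camera('top'); B=cv2.resize(b[150:230,240:340],None,fx=4,fy=4); q=(proj('top',p)-[240,150])*4; cv2.circle(B,tuple(int(v) for v in q),4,(0,255,0),1)
o=np.zeros((480,600+200,3),np.uint8); o=np.zeros((480,800,3),np.uint8); o[:,:600]=A; o=o[:, :600]; B=cv2.resize(B,(200,160)); o2=np.zeros((480,800,3),np.uint8); o2[:,:600]=o; o2[:160,600:]=B
cv2.imwrite('pics/c2.png',o2)
```

```text
3.0 [0.5561 0.0259 0.1152] [-0.005 -0.012  0.002 -0.004] [344.9 185.4]
3.05 [0.5563 0.026  0.1154] [-0.002 -0.003  0.002  0.002] [345.  185.4]
3.1 [0.5563 0.0259 0.1153] [0.002 0.001 0.001 0.006] [344.9 185.4]
```

View pics/c2.png

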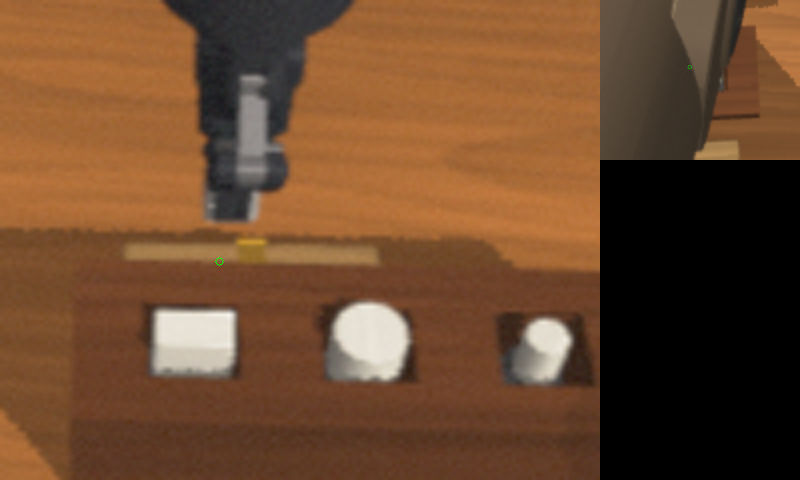

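The tip sits at about (231,219) in the crop, against a predicted (219,262), so the offset is real. I'll check the camera against the base, and the fingertip from the top view.

Run:
```python
from h import *
for n in('scene','top'):
    print(n,cam(n)[0]['cx'],cam(n)[0]['cy'],[proj(n,np.array(p,float)).round(1).tolist() for p in([0,0,0],[0.09,0,0],[0,.09,0],[0,-.09,0])])
p=np.array(env.get_state()['eef_pos'])
for dz in(0,.01,.02,.03,.04): print(dz,[proj('scene',p+[dx,0,dz]).round(1).tolist() for dx in(-.014,0,.014)])
a=cv2.imread('pics/s2.png')
A=cv2.resize(a[0:240,230:500],None,fx=2.4,fy=2.4,interpolation=cv2.INTER_CUBIC); cv2.imwrite('pics/c3.png',A)
```

```text
scene 317.90679295462536 206.43331302180613 [[342.3, 52.5], [340.6, 72.8], [375.0, 54.5], [309.9, 50.5]]
top 317.41672794467763 199.61602955225928 [[293.6, 462.6], [294.7, 415.6], [249.1, 462.3], [337.8, 463.2]]
0 [[345.2, 179.1], [344.8, 185.4], [344.4, 191.9]]
0.01 [[345.6, 175.5], [345.2, 181.8], [344.8, 188.3]]
0.02 [[346.0, 171.8], [345.6, 178.1], [345.2, 184.6]]
0.03 [[346.4, 168.0], [346.0, 174.3], [345.6, 180.9]]
0.04 [[346.8, 164.0], [346.4, 170.4], [346.0, 177.0]]
```

View pics/c3.png

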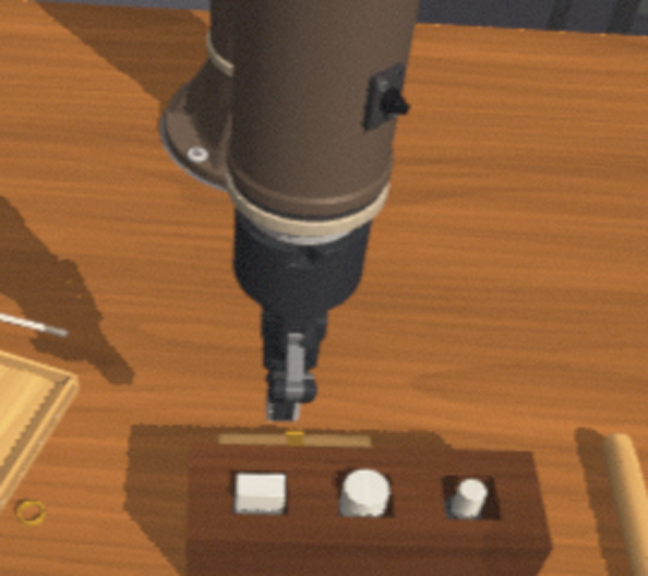

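The base projects correctly, so the camera is fine. The gripper's shadow ends near crop (120,380), and the holder's shadow corner is near (133,425). I'll combine the shadow with the view ray to find where the tip really is.

Run:
```python
from h import *
C=lambda x,y:(230+x/2.4,y/2.4)
Sh=onplane('scene',*C(133,425),0); Hc=np.array([.513,-.040,.065])
k=(Sh-Hc)[:2]/.065; print('shadow per z',k)
p=np.array(env.get_state()['eef_pos'])
for s in((128,380),(118,382),(122,376)):
    Sg=onplane('scene',*C(*s),0); o,d=ray('scene',347.7,174.7)
    # o+t d at height z has shadow xy + z k
    A=(d[:2]+d[2]*k); t=np.linalg.lstsq(A[:,None],Sg[:2]-o[:2]-o[2]*k,rcond=None)[0][0]
    q=o+t*d; print('tip',q.round(3),'shadow res',(q[:2]+q[2]*k-Sg[:2]).round(3),'TCP shadow px c3',((proj('scene',np.r_[p[:2]+p[2]*k,0])-[230,0])*2.4).round(0))
```

```text
shadow per z [-0.89326869 -0.88622014]
tip [0.566 0.028 0.157] shadow res [ 0.024 -0.002] TCP shadow px c3 [157. 425.]
tip [0.574 0.028 0.166] shadow res [ 0.02  -0.001] TCP shadow px c3 [157. 425.]
tip [0.572 0.028 0.164] shadow res [ 0.028 -0.002] TCP shadow px c3 [157. 425.]
```

The shadow says the xy is right and the visible tip is higher than reported. I'll line up and come down by feel.

```bash
python3 -m handwheel '[{"jaw":0,"xyz":[-5,3,8],"spin":0},{"jaw":0,"xyz":[-4,0,8],"spin":0},{"jaw":0,"xyz":[0,0,8],"spin":0},{"jaw":0,"xyz":[0,0,8],"spin":0},{"jaw":0,"xyz":[0,0,0],"spin":0},{"jaw":0,"xyz":[0,0,0],"spin":0}]'
python3 - <<'E'
from h import *
s=env.get_state(); p=np.array(s['eef_pos']); print(p,s['contact_force'])
a=imaging.camera('scene')
A=cv2.resize(a[110:260,240:440],None,fx=4,fy=4,interpolation=cv2.INTER_CUBIC)
q=(proj('scene',p)-[240,110])*4; cv2.circle(A,tuple(int(v) for v in q),4,(0,255,0),1)
cv2.imwrite('pics/c4.png',A)
E
```

```text
time: 3.8
eef_pos: [0.5588, 0.0161, 0.0813]
eef_rot: [[-0.067, 0.998, -0.001], [0.998, 0.067, -0.0], [-0.0, -0.001, -1.0]]
contact_force: [0.5, 0.0, -0.3]
width: -0.0003
grasp_force: 0.0
[0.55883025 0.01606731 0.08129141] [ 0.45007403  0.02963931 -0.30915426]
```

View pics/c4.png

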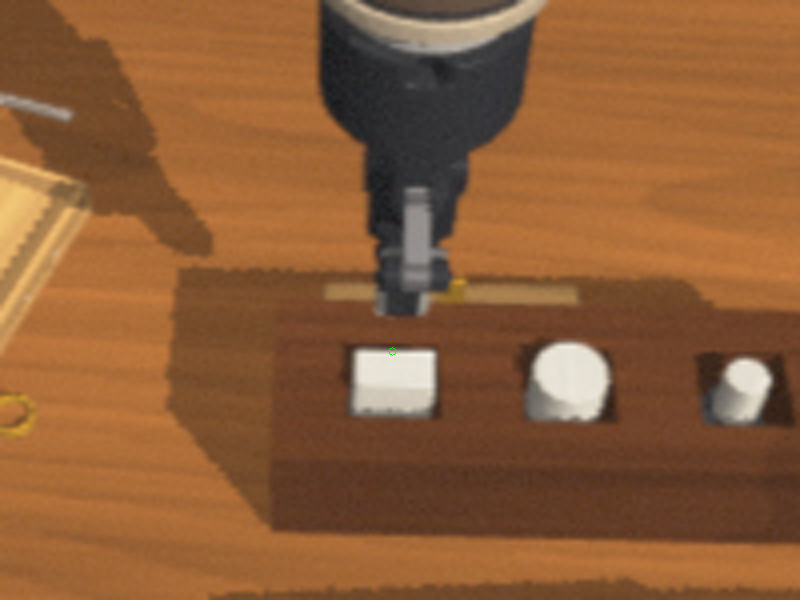

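The fingers now line up over the oblong cap. The tip is at crop (402,312) and the cap top at (395,365), with no contact yet. I'll step down slowly.

```bash
python3 -m handwheel '[{"jaw":0,"xyz":[0,0,3],"spin":0},{"jaw":0,"xyz":[0,0,3],"spin":0},{"jaw":0,"xyz":[0,0,0],"spin":0},{"jaw":0,"xyz":[0,0,0],"spin":0}]' | grep -E "pos|contact"
python3 -m handwheel '[{"jaw":0,"xyz":[0,0,3],"spin":0},{"jaw":0,"xyz":[0,0,0],"spin":0},{"jaw":0,"xyz":[0,0,0],"spin":0}]' | grep -E "pos|contact"
```

```text
eef_pos: [0.559, 0.0161, 0.0756]
contact_force: [-0.5, -0.4, 0.1]
eef_pos: [0.559, 0.0161, 0.0726]
contact_force: [-0.3, -0.4, 0.1]
```

```bash
for i in 1; do python3 -m handwheel '[{"jaw":0,"xyz":[0,0,3],"spin":0},{"jaw":0,"xyz":[0,0,0],"spin":0},{"jaw":0,"xyz":[0,0,0],"spin":0}]' | grep -E "pos|contact"
python3 -m handwheel '[{"jaw":0,"xyz":[0,0,3],"spin":0},{"jaw":0,"xyz":[0,0,0],"spin":0},{"jaw":0,"xyz":[0,0,0],"spin":0}]' | grep -E "pos|contact"; done
python3 - <<'E'
from h import *
s=env.get_state(); p=np.array(s['eef_pos'])
a=imaging.camera('scene')
A=cv2.resize(a[110:260,240:440],None,fx=4,fy=4,interpolation=cv2.INTER_CUBIC)
q=(proj('scene',p)-[240,110])*4; cv2.circle(A,tuple(int(v) for v in q),4,(0,255,0),1)
cv2.imwrite('pics/c5.png',A)
E
```

```text
eef_pos: [0.559, 0.0161, 0.0696]
contact_force: [0.1, 0.6, 1.2]
eef_pos: [0.559, 0.0161, 0.0665]
contact_force: [-0.8, 0.3, -0.0]
```

View pics/c5.png

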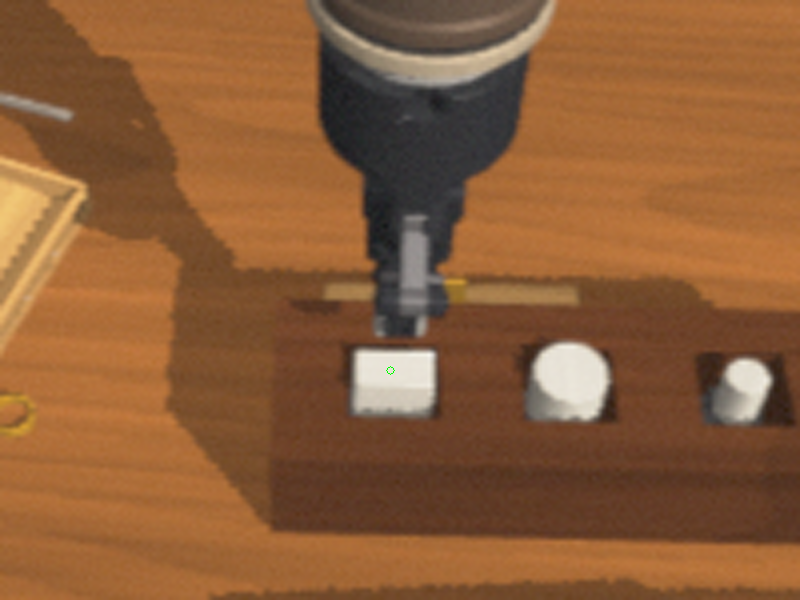

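The tip is at crop (398,335), and its shadow on the block top is near (315,303). I'll solve the tip position from these.

Run:
```python
from h import *
k=np.array([-.893,-.886])
o,d=ray('scene',339.5,193.75)
for s in((315,303),(300,305),(325,308),(335,308)):
    S=onplane('scene',240+s[0]/4,110+s[1]/4,.065)
    A=d[:2]+d[2]*k; t=np.linalg.lstsq(A[:,None],S[:2]-o[:2]-(o[2]-.065)*k,rcond=None)[0][0]
    q=o+t*d; print(s,'S',S.round(3),'tip',q.round(3),'res',(q[:2]+(q[2]-.065)*k-S[:2]).round(3))
for z in(.065,.075,.085,.095,.105): print(z,onplane('scene',339.5,193.75,z).round(3))
```

```text
(315, 303) S [ 0.522 -0.022  0.065] tip [0.572 0.018 0.111] res [ 0.009 -0.001]
(300, 305) S [ 0.524 -0.029  0.065] tip [0.577 0.018 0.118] res [ 0.006 -0.001]
(325, 308) S [ 0.525 -0.017  0.065] tip [0.568 0.018 0.105] res [ 0.007 -0.001]
(335, 308) S [ 0.524 -0.012  0.065] tip [0.564 0.018 0.1  ] res [ 0.008 -0.001]
0.065 [0.537 0.018 0.065]
0.075 [0.545 0.018 0.075]
0.085 [0.552 0.018 0.085]
0.095 [0.56  0.018 0.095]
0.105 [0.567 0.018 0.105]
```

The actual tip is at z≈0.10, about 30 mm above the reported TCP and still clear of the cap. I'll continue down by feel.

```bash
python3 -m handwheel '[{"jaw":0,"xyz":[0,0,4],"spin":0},{"jaw":0,"xyz":[0,0,4],"spin":0},{"jaw":0,"xyz":[0,0,4],"spin":0},{"jaw":0,"xyz":[0,0,0],"spin":0}]' | grep -E "pos|contact"
python3 -m handwheel '[{"jaw":0,"xyz":[0,0,3],"spin":0},{"jaw":0,"xyz":[0,0,0],"spin":0}]' | grep -E "pos|contact"
python3 -m handwheel '[{"jaw":0,"xyz":[0,0,3],"spin":0},{"jaw":0,"xyz":[0,0,0],"spin":0}]' | grep -E "pos|contact"
```

```text
eef_pos: [0.5585, 0.0161, 0.0539]
contact_force: [0.1, -1.1, -0.3]
eef_pos: [0.5589, 0.016, 0.0513]
contact_force: [0.4, 0.0, 0.1]
eef_pos: [0.5589, 0.0161, 0.0484]
contact_force: [1.7, 0.4, 0.4]
```

```bash
for i in 1; do python3 -m handwheel '[{"jaw":0,"xyz":[0,0,2.5],"spin":0},{"jaw":0,"xyz":[0,0,0],"spin":0}]' | grep -E "pos|contact"
python3 -m handwheel '[{"jaw":0,"xyz":[0,0,2],"spin":0},{"jaw":0,"xyz":[0,0,0],"spin":0}]' | grep -E "pos|contact"; done
```

```text
eef_pos: [0.5589, 0.0161, 0.0459]
contact_force: [-0.6, 0.1, 0.9]
eef_pos: [0.5589, 0.0161, 0.044]
contact_force: [-1.0, -0.2, -1.0]
```

```bash
python3 -m handwheel '[{"jaw":0,"xyz":[0,0,2],"spin":0},{"jaw":0,"xyz":[0,0,0],"spin":0}]' | grep -E "time|pos|contact"
python3 - <<'E'
from h import *
a=snap('scene','s6.png')
# cap mask: white blob near oblong
hsv=cv2.cvtColor(a,cv2.COLOR_BGR2HSV); m=((hsv[...,2]>140)&(hsv[...,1]<70))[185:225,320:355]
print('\n'.join(''.join('#' if v else '.' for v in r) for r in m[5:35]))
E
```

```text
time: 6.6
eef_pos: [0.5589, 0.0161, 0.0419]
contact_force: [0.2, -0.9, -0.1]
....................#####..........
.....................####..........
...................................
...................................
...................................
......................###..........
...................................
...................................
.........####......................
.........####...........#####......
.........####...........#####......
.........#####.........######......
.........#######......#######......
.........####################......
.........####################......
.........####################......
.........####################......
.........####################......
.........####################......
........####################.......
........####################.......
........####################.......
.........#################.........
...................................
...................................
...................................
...................................
...................................
...................................
...................................
```

```bash
python3 -m handwheel '[{"jaw":0,"xyz":[0,0,2],"spin":0},{"jaw":0,"xyz":[0,0,0],"spin":0}]' | grep -E "pos|contact"
python3 -m handwheel '[{"jaw":0,"xyz":[0,0,2],"spin":0},{"jaw":0,"xyz":[0,0,0],"spin":0}]' | grep -E "pos|contact"
```

```text
eef_pos: [0.559, 0.0161, 0.0399]
contact_force: [0.3, 0.4, 0.5]
eef_pos: [0.5589, 0.0161, 0.0379]
contact_force: [-0.6, -0.1, -0.2]
```

```bash
python3 -m handwheel '[{"jaw":0,"xyz":[0,0,2],"spin":0},{"jaw":0,"xyz":[0,0,0],"spin":0}]' | grep -E "pos|contact"
```

```text
eef_pos: [0.5592, 0.0161, 0.0362]
contact_force: [-0.8, -0.1, 3.9]
```

Contact is at reported z≈0.037, an offset of about 37 mm. Now press about 5.5 mm in.

```bash
python3 -m handwheel '[{"jaw":0,"xyz":[0,0,2],"spin":0},{"jaw":0,"xyz":[0,0,1],"spin":0},{"jaw":0,"xyz":[0,0,0],"spin":0}]' | grep -E "pos|contact"
python3 -m handwheel '[{"jaw":0,"xyz":[0,0,1.5],"spin":0},{"jaw":0,"xyz":[0,0,0],"spin":0}]' | grep -E "time|pos|contact"
```

```text
eef_pos: [0.5592, 0.016, 0.0332]
contact_force: [-0.5, 0.9, 4.8]
time: 7.75
eef_pos: [0.5591, 0.0161, 0.0316]
contact_force: [-1.8, 0.1, 4.5]
```

```bash
python3 -m handwheel '[{"jaw":0,"xyz":[0,0,-5],"spin":0},{"jaw":0,"xyz":[0,0,-8],"spin":0},{"jaw":0,"xyz":[0,0,-10],"spin":0},{"jaw":0,"xyz":[0,0,-10],"spin":0},{"jaw":0,"xyz":[0,0,-10],"spin":0},{"jaw":0,"xyz":[0,0,-10],"spin":0},{"jaw":1,"xyz":[0,0,-12],"spin":0},{"jaw":1,"xyz":[0,0,-12],"spin":0},{"jaw":1,"xyz":[0,0,0],"spin":0},{"jaw":1,"xyz":[0,0,0],"spin":0},{"jaw":1,"xyz":[0,0,0],"spin":0},{"jaw":1,"xyz":[0,0,0],"spin":0},{"jaw":1,"xyz":[0,0,0],"spin":0}]'
python3 - <<'E'
from h import *
a=snap('scene','s7.png'); b=snap('top','t7.png'); p=np.array(env.get_state()['eef_pos'])
A=cv2.resize(a[110:260,240:440],None,fx=4,fy=4,interpolation=cv2.INTER_CUBIC)
cv2.imwrite('pics/c7.png',A)
E
```

```text
time: 9.05
eef_pos: [0.5588, 0.016, 0.1082]
eef_rot: [[-0.067, 0.998, -0.001], [0.998, 0.067, -0.0], [-0.0, -0.001, -1.0]]
contact_force: [-0.6, 0.4, 0.1]
width: 0.0854
grasp_force: 0.0
```

View pics/c7.png

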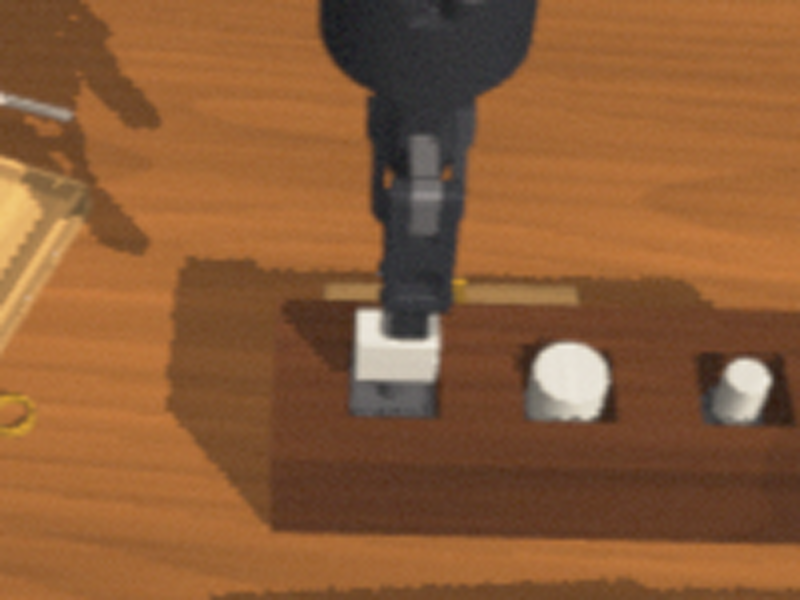

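The cap has sprung up: its top is now near crop (398,325), its dark foot shows below it, and the other two are still down. I'll descend with the jaws open and grip.

```bash
python3 -m handwheel '[{"jaw":1,"xyz":[0,1,12],"spin":0},{"jaw":1,"xyz":[0,0,12],"spin":0},{"jaw":1,"xyz":[0,0,12],"spin":0},{"jaw":1,"xyz":[0,0,12],"spin":0},{"jaw":1,"xyz":[0,0,10],"spin":0},{"jaw":1,"xyz":[0,0,7],"spin":0},{"jaw":1,"xyz":[0,0,4],"spin":0},{"jaw":1,"xyz":[0,0,0],"spin":0}]' 40
```

```text
time: 9.95
eef_pos: [0.5599, 0.0161, 0.0392]
eef_rot: [[-0.067, 0.998, -0.001], [0.998, 0.067, -0.0], [-0.0, -0.001, -1.0]]
contact_force: [0.6, -0.4, -0.7]
width: 0.0852
grasp_force: 0.0
```

```bash
python3 -m handwheel '[{"jaw":0,"xyz":[0,0,0],"spin":0},{"jaw":0,"xyz":[0,0,0],"spin":0},{"jaw":0,"xyz":[0,0,0],"spin":0},{"jaw":0,"xyz":[0,0,0],"spin":0},{"jaw":0,"xyz":[0,0,0],"spin":0},{"jaw":0,"xyz":[0,0,0],"spin":0},{"jaw":0,"xyz":[0,0,0],"spin":0},{"jaw":0,"xyz":[0,0,0],"spin":0}]' 40
```

```text
time: 10.75
eef_pos: [0.5603, 0.0162, 0.0398]
eef_rot: [[-0.067, 0.998, 0.0], [0.998, 0.067, 0.0], [0.0, 0.0, -1.0]]
contact_force: [0.1, -0.8, 2.3]
width: 0.0192
grasp_force: 44.4
```

Gripped at 19 mm. Lift.

```bash
python3 -m handwheel '[{"jaw":0,"xyz":[0,0,-4],"spin":0},{"jaw":0,"xyz":[0,0,-8],"spin":0},{"jaw":0,"xyz":[0,0,-10],"spin":0},{"jaw":0,"xyz":[0,0,-10],"spin":0},{"jaw":0,"xyz":[0,0,-12],"spin":0},{"jaw":0,"xyz":[0,0,-12],"spin":0},{"jaw":0,"xyz":[0,0,-12],"spin":0},{"jaw":0,"xyz":[0,0,-12],"spin":0},{"jaw":0,"xyz":[0,0,0],"spin":0}]'
python3 - <<'E'
from h import *
a=snap('scene','s8.png')
hsv=cv2.cvtColor(a,cv2.COLOR_BGR2HSV); m=((hsv[...,2]>140)&(hsv[...,1]<70)).astype(np.uint8)
n,l,s,c=cv2.connectedComponentsWithStats(m)
print([(s[i].tolist(),c[i].round(1).tolist()) for i in range(1,n) if s[i,4]>12 and 300<c[i][0]<450 and 120<c[i][1]<230])
p=np.array(env.get_state()['eef_pos']); print(p,proj('scene',p+[0,0,.05]))
E
```

```text
time: 11.65
eef_pos: [0.5612, 0.0161, 0.1216]
eef_rot: [[-0.067, 0.998, 0.003], [0.998, 0.067, 0.001], [0.0, 0.003, -1.0]]
contact_force: [0.9, -0.7, -0.3]
width: 0.0194
grasp_force: 44.0
[([331, 156, 4, 9, 32], [332.4, 160.0]), ([347, 171, 6, 8, 29], [349.1, 174.2]), ([373, 195, 20, 20, 293], [382.5, 204.6]), ([421, 200, 12, 15, 133], [426.3, 206.5])]
[0.56069117 0.01625891 0.1205849 ] [341.09637669 165.90757413]
```

The cap is rising with the gripper and the other two haven't moved. Carry it to the tray.

```bash
python3 -m handwheel '[{"jaw":0,"xyz":[-12,-5,0],"spin":0},{"jaw":0,"xyz":[-22,-10,0],"spin":0},{"jaw":0,"xyz":[-25,-11,0],"spin":0},{"jaw":0,"xyz":[-25,-11,0],"spin":0},{"jaw":0,"xyz":[-25,-11,0],"spin":0},{"jaw":0,"xyz":[-25,-11,0],"spin":0},{"jaw":0,"xyz":[-25,-11,0],"spin":0},{"jaw":0,"xyz":[-25,-11,0],"spin":0},{"jaw":0,"xyz":[-25,-11,0],"spin":0},{"jaw":0,"xyz":[-22,-10,0],"spin":0},{"jaw":0,"xyz":[-15,-7,0],"spin":0},{"jaw":0,"xyz":[-10,-5,0],"spin":0},{"jaw":0,"xyz":[0,0,15],"spin":0},{"jaw":0,"xyz":[0,0,20],"spin":0},{"jaw":0,"xyz":[0,0,20],"spin":0},{"jaw":0,"xyz":[0,0,20],"spin":0},{"jaw":0,"xyz":[0,0,15],"spin":0},{"jaw":0,"xyz":[0,0,10],"spin":0},{"jaw":0,"xyz":[0,0,0],"spin":0},{"jaw":0,"xyz":[0,0,0],"spin":0}]'
```

```text
time: 13.7
eef_pos: [0.4634, -0.2471, 0.0198]
eef_rot: [[-0.067, 0.998, -0.0], [0.998, 0.067, -0.0], [-0.0, -0.0, -1.0]]
contact_force: [0.7, 0.3, -0.6]
width: 0.0193
grasp_force: 44.0
```

```bash
python3 -m handwheel '[{"jaw":0,"xyz":[0,0,6],"spin":0},{"jaw":0,"xyz":[0,0,5],"spin":0},{"jaw":0,"xyz":[0,0,4],"spin":0},{"jaw":0,"xyz":[0,0,0],"spin":0},{"jaw":0,"xyz":[0,0,0],"spin":0}]' | grep -E "pos|contact"
python3 -m handwheel '[{"jaw":0,"xyz":[0,0,2],"spin":0},{"jaw":0,"xyz":[0,0,0],"spin":0},{"jaw":0,"xyz":[0,0,0],"spin":0}]' | grep -E "pos|contact"
python3 -m handwheel '[{"jaw":0,"xyz":[0,0,2],"spin":0},{"jaw":0,"xyz":[0,0,0],"spin":0},{"jaw":0,"xyz":[0,0,0],"spin":0}]' | grep -E "pos|contact"
```

```text
eef_pos: [0.4634, -0.2469, 0.0046]
contact_force: [-0.3, -0.6, -1.6]
eef_pos: [0.4635, -0.2469, 0.0027]
contact_force: [-0.1, 0.8, -0.7]
eef_pos: [0.4634, -0.2469, 0.0006]
contact_force: [0.0, 0.9, -1.2]
```

```bash
python3 -m handwheel '[{"jaw":0,"xyz":[0,0,1.5],"spin":0},{"jaw":0,"xyz":[0,0,0],"spin":0},{"jaw":0,"xyz":[0,0,0],"spin":0}]' | grep -E "pos|contact"
```

```text
eef_pos: [0.4634, -0.2469, -0.0009]
contact_force: [0.3, -0.0, -1.7]
```

```bash
python3 -m handwheel '[{"jaw":0,"xyz":[0,0,1.5],"spin":0},{"jaw":0,"xyz":[0,0,0],"spin":0},{"jaw":0,"xyz":[0,0,0],"spin":0}]' | grep -E "pos|contact"
```

```text
eef_pos: [0.4636, -0.2469, -0.001]
contact_force: [-5.3, 4.1, 22.4]
```

Landed. Ease off 1 mm, release and rise.

```bash
python3 -m handwheel '[{"jaw":0,"xyz":[0,0,-1.2],"spin":0},{"jaw":0,"xyz":[0,0,0],"spin":0}]' | grep -E "pos|contact"
python3 -m handwheel '[{"jaw":0.4,"xyz":[0,0,0],"spin":0},{"jaw":0.6,"xyz":[0,0,0],"spin":0},{"jaw":1,"xyz":[0,0,0],"spin":0},{"jaw":1,"xyz":[0,0,0],"spin":0},{"jaw":1,"xyz":[0,0,0],"spin":0},{"jaw":1,"xyz":[0,0,0],"spin":0},{"jaw":1,"xyz":[0,0,-10],"spin":0},{"jaw":1,"xyz":[0,0,-20],"spin":0},{"jaw":1,"xyz":[0,0,-30],"spin":0},{"jaw":1,"xyz":[0,0,-40],"spin":0},{"jaw":1,"xyz":[0,0,-40],"spin":0},{"jaw":1,"xyz":[30,0,-20],"spin":0},{"jaw":1,"xyz":[40,0,0],"spin":0},{"jaw":1,"xyz":[40,0,0],"spin":0},{"jaw":1,"xyz":[40,0,0],"spin":0},{"jaw":1,"xyz":[0,0,0],"spin":0},{"jaw":1,"xyz":[0,0,0],"spin":0}]'
python3 - <<'E'
from h import *
a=snap('scene','s9.png'); b=snap('top','t9.png')
A=cv2.resize(a[110:230,140:440],None,fx=2.6,fy=2.6); B=cv2.resize(b[160:290,190:490],None,fx=2.2,fy=2.2)
o=np.zeros((A.shape[0]+B.shape[0],780,3),np.uint8); o[:A.shape[0],:A.shape[1]]=A; o[A.shape[0]:,:B.shape[1]]=B
cv2.imwrite('pics/c9.png',o); print(o.shape)
E
```

```text
eef_pos: [0.4637, -0.247, -0.001]
contact_force: [0.2, 0.1, 5.2]
time: 17.3
eef_pos: [0.4535, -0.0966, 0.1595]
eef_rot: [[-0.069, 0.998, 0.001], [0.998, 0.069, 0.0], [0.0, 0.001, -1.0]]
contact_force: [-0.1, 0.1, 0.3]
width: 0.0854
grasp_force: 0.0
(598, 780, 3)
```

View pics/c9.png

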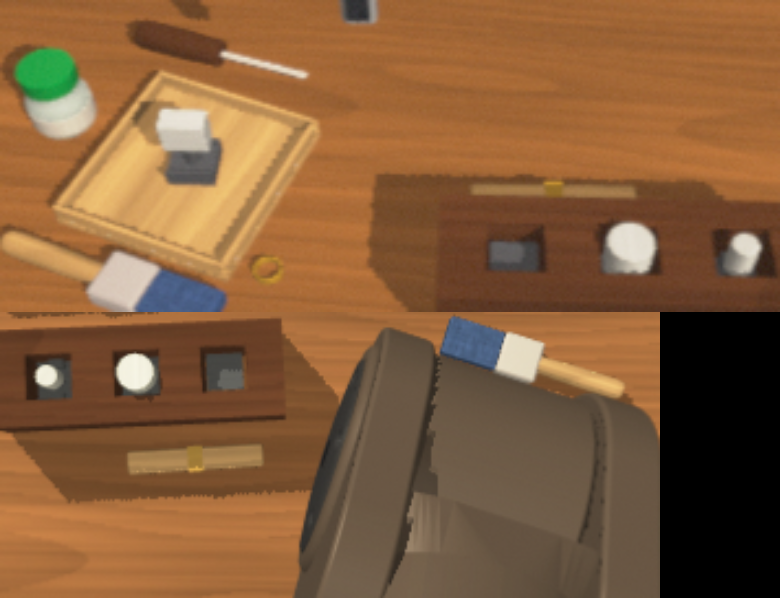

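The scene view shows the oblong cartridge standing upright near the tray's middle (crop (190,150)). The other two are still latched, and the gripper is clear.

```bash
python3 -c "
from rig import order
print(order.finish_job())"
```

```text
the job is handed in; nothing more can be done
None
```

I pressed the oblong cartridge until its catch let go, lifted it out and left it standing upright near the middle of the tray with the other two still latched; the job was handed in at about 17 s of the 48 s, and no verdict was returned.

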